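Change over the cartridges of a hand-indexed reagent carousel

TASK

Change over the reagent carousel: take every spent cartridge (dull tan, wells open) out of it and lay it flat and right way up, lengthwise, in the yellow discard tray, and lay every fresh foil-sealed cartridge from the bench pad into an empty bay of its own, foil up, flat on the bay's floor with its blue end to the hub. The cover leaves only the bay in the front opening free, so bring each bay there by pumping the red index lever (three full strokes to a bay) and never push the disc round with the fingers. Finish with the fresh cartridges turned in under the cover, an empty bay squarely in the opening, the lever pushed back to its rest stop and the other things on the bench left alone.

Things in the scene. Friction and masses are not known exactly. Their poses are not given: they have to be found in the camera images.
- carousel: White fixed bench instrument, a hand-turned carousel; origin on the bench at the disc's axis, z up, -x towards the loading opening. A smoked see-through roof (155 mm radius, from 100 to 104 mm above the bench) covers the disc but for a 90 degree sector centred on -x, the opening. A rear housing 118 mm high stands 162 to 248 mm behind the axis
- opening (a point): Centre of the loading opening, on the disc's floor (56 mm above the bench), 87 mm from the axis in the carousel's -x direction; fixed
- rotor: The disc, 280 mm across, floor 56 mm above the bench, blue hub 78 mm across and 14 mm high; origin on the bench at the axis, z up. It carries 8 radial bays 45 degrees apart; a ratchet of 24 teeth (three a bay) with a sprung detent centres it on every tooth; about 2 N m turns it past one
- bay0 (a point): Radial bay 0: origin at the centre of its floor, 87 mm from the axis; x outwards from the hub, z up. Side rails 6 mm high, 32 mm apart, run from 22 mm inwards to 38 mm outwards of the centre; hub and outer lip (6 mm high) leave 96 mm along it. At the start bay 0 stands in the opening
- bay1 (a point): Bay 1, like bay 0; it comes to the opening 3 teeth after bay 0
- bay2 (a point): Bay 2, like bay 0; it comes to the opening 6 teeth after bay 0
- bay3 (a point): Bay 3, like bay 0; it comes to the opening 9 teeth after bay 0
- bay4 (a point): Bay 4, like bay 0; it comes to the opening 12 teeth after bay 0
- bay5 (a point): Bay 5, like bay 0; it comes to the opening 15 teeth after bay 0
- bay6 (a point): Bay 6, like bay 0; it comes to the opening 18 teeth after bay 0
- bay7 (a point): Bay 7, like bay 0; it comes to the opening 21 teeth after bay 0
- index_lever (a joint): Lever angle, rad: 0 at the rest stop, 0.36 at the other stop, about the carousel's axis; it grows clockwise from above (handle comes towards the opening). A pull from below 0.03 to 0.34 carries the disc one tooth on, clockwise; short of about 0.2 it falls back. Going back the pawl slips and clicks below 0.03. No spring: it stays where left. Pull 12 to 18 N at the handle, return 2 N
- lever_grip (a point): Grip point of the lever's handle: an upright round red grip 24 mm thick, 190 mm from the carousel's axis, from 52 to 120 mm above the bench; this point is on its axis, 100 mm above the bench. At rest the handle lies 1.20 rad counter-clockwise (from above) of the opening's direction
- fresh1: Fresh reagent cartridge, may be absent: white with silver foil along the top; starts on the pale blue fixed bench pad (2 mm thick), side by side with the others, about 64 mm apart; 90 x 26 x 26 mm plastic block, 70 g; origin at the centre of its underside, x along its length, z up when it lies right way up; its last 15 mm at the -x end are blue
- fresh2: Fresh reagent cartridge, may be absent: white with silver foil along the top; starts on the pale blue fixed bench pad (2 mm thick), side by side with the others, about 64 mm apart; 90 x 26 x 26 mm plastic block, 70 g; origin at the centre of its underside, x along its length, z up when it lies right way up; its last 15 mm at the -x end are blue
- fresh3: Fresh reagent cartridge, may be absent: white with silver foil along the top; starts on the pale blue fixed bench pad (2 mm thick), side by side with the others, about 64 mm apart; 90 x 26 x 26 mm plastic block, 70 g; origin at the centre of its underside, x along its length, z up when it lies right way up; its last 15 mm at the -x end are blue
- spent1: Spent cartridge, may be absent: dull tan, five dark open wells on top; it starts seated in bay 3; 90 x 26 x 26 mm plastic block, 70 g; origin at the centre of its underside, x along its length, z up when it lies right way up; its last 15 mm at the -x end are blue
- spent2: Spent cartridge, may be absent: dull tan, five dark open wells on top; it starts seated in bay 4; 90 x 26 x 26 mm plastic block, 70 g; origin at the centre of its underside, x along its length, z up when it lies right way up; its last 15 mm at the -x end are blue
- spent3: Spent cartridge, may be absent: dull tan, five dark open wells on top; it starts seated in bay 5; 90 x 26 x 26 mm plastic block, 70 g; origin at the centre of its underside, x along its length, z up when it lies right way up; its last 15 mm at the -x end are blue
- discard_tray: Loose yellow open tray, 135 (x) x 155 (y) mm outside, 14 mm high, walls and floor 4 mm, 0.4 kg; origin at the centre of its underside; a cartridge lies in it along x, room for two side by side (at y = -32 and +32 mm)
- tip_box: Bystander: blue box of pipette tips, 118 x 80 x 56 mm; origin under its centre
- wash_bottle: Bystander: white bottle, 60 mm across, 150 mm high; origin under its centre
- tube_rack: Bystander: green rack of capped tubes, 60 x 150 x 58 mm; origin under its centre

How it is judged:
At the end, for the whole second after the job is handed in: Each fresh cartridge flat in its own bay (within 7 mm of its centre), blue end to hub, away from the opening; each spent one flat in the tray, along it within 0.3 rad; an empty bay within 8 mm of the opening's centre; lever within 0.06 rad of rest; all at rest ((distance between fresh1 and bay0 below 0.007 m or distance between fresh1 and bay1 below 0.007 m or distance between fresh1 and bay2 below 0.007 m or distance between fresh1 and bay3 below 0.007 m or distance between fresh1 and bay4 below 0.007 m or distance between fresh1 and bay5 below 0.007 m or distance between fresh1 and bay6 below 0.007 m or distance between fresh1 and bay7 below 0.007 m) and x of rotor in the frame of fresh1 below -0.075 m and angle between each of fresh1, fresh2, fresh3's own z axis and vertical below 0.1 rad and horizontal distance between each of fresh1, fresh2, fresh3 and opening above 0.05 m and linear speed of each of fresh1, fresh2, fresh3, spent1, spent2, spent3 below 0.02 m/s and (distance between fresh2 and bay0 below 0.007 m or distance between fresh2 and bay1 below 0.007 m or distance between fresh2 and bay2 below 0.007 m or distance between fresh2 and bay3 below 0.007 m or distance between fresh2 and bay4 below 0.007 m or distance between fresh2 and bay5 below 0.007 m or distance between fresh2 and bay6 below 0.007 m or distance between fresh2 and bay7 below 0.007 m) and x of rotor in the frame of fresh2 below -0.075 m and (distance between fresh3 and bay0 below 0.007 m or distance between fresh3 and bay1 below 0.007 m or distance between fresh3 and bay2 below 0.007 m or distance between fresh3 and bay3 below 0.007 m or distance between fresh3 and bay4 below 0.007 m or distance between fresh3 and bay5 below 0.007 m or distance between fresh3 and bay6 below 0.007 m or distance between fresh3 and bay7 below 0.007 m) and x of rotor in the frame of fresh3 below -0.075 m and x of spent1 in the frame of discard_tray between -0.03 and 0.03 m and y of spent1 in the frame of discard_tray between -0.062 and 0.062 m and z of each of spent1, spent2, spent3 in the frame of discard_tray below 0.012 m and angle between each of spent1, spent2, spent3's own z axis and vertical below 0.12 rad and angle between the x axis of each of spent1, spent2, spent3 and the x axis of discard_tray, either way round below 0.3 rad and x of spent2 in the frame of discard_tray between -0.03 and 0.03 m and y of spent2 in the frame of discard_tray between -0.062 and 0.062 m and x of spent3 in the frame of discard_tray between -0.03 and 0.03 m and y of spent3 in the frame of discard_tray between -0.062 and 0.062 m and horizontal distance between any of bay0, bay1, bay2, bay3, bay4, bay5, bay6, bay7 and opening below 0.008 m and value of joint index_lever below 0.06 rad); the robot touches nothing.
It fails at once if a bystander (tip box, wash bottle or tube rack) is shoved more than 30 mm or tipped over (distance of any of tip_box, wash_bottle, tube_rack from where it was at the start of the episode above 0.03 m or angle between wash_bottle's own z axis and vertical above 0.6 rad).
It fails at once if the disc is pushed round with the fingers (more than 14 N between fingers and disc) instead of with the lever (contact force between the fingers and rotor above 14 N).
Of fresh1, fresh2, fresh3 only 2 to 3 are there at a start; the rules pass over those that are not, and their reading is None.
Of spent1, spent2, spent3 only 1 to 2 are there at a start; the rules pass over those that are not, and their reading is None.
At some moment in a run one of fresh1, fresh2, fresh3, discard_tray may be knocked a few centimetres aside while the robot is not near it.
Once in a run the grip may slacken for a moment while it holds something.
It also fails if it takes over 210 s, if anything falls off the work surface, if the arm or the gripper's body presses on something with over 40 N, if the wrist force passes 120 N, or if a joint passes its speed limit or range.

ROBOT

A 6-joint arm with a two-finger parallel gripper is mounted at the origin on the work surface. World frame = base frame: x ahead of the robot, y to its left, z up, the work surface at z = 0. Lengths are in m, angles in rad, forces in N, time in s.
With the tool pointing down it reaches from about 0.275 to 0.875 m from the base axis. Payload 12.5 kg.
Tool frame: the origin (TCP) lies at the very end of the fingers, on their centre line; the grasp point (between the pads) lies 19 mm behind it; x points along the fingers, y is the direction in which the jaws open and shut, and the axes are right-handed (so a half turn about x gives the same grasp; the last joint's range is limited). The gripper opens to 85 mm and grips with 20 to 120 N. Pads are 22 mm wide; open, the fingers measure 114 mm over their backs; the gripper's body (76 mm by 85 mm) begins 54 mm behind the grasp point. The pads swing forward as they close: fully open they stand 13 mm farther back than shut.
Start: joints at [1.174, 0.351, 1.652, -0, 1.139, -0.085], TCP at [0.169, 0.523, 0.231] pointing down, gripper open.
Joint ranges: [-2.75, 2.75], [-0.79, 2.1], [0.01, 2.65], [-1.57, 4.71], [0.07, 3.14], [-2.87, 2.87]. Speed limits (rad/s): [2.22, 2.22, 2.79, 3.14, 3.14, 3.14].

INTERFACE

Orientations are given as a 3x3 rotation matrix whose columns are the frame's x, y, z axes.
In Python, from bench import manip gives the robot as it stands. Calls block until the motion is done:
- manip.move_ptp(position, orientation): joint-space move of the TCP to a pose.
- manip.move_l(position, attitude=None, max_speed=0.15): straight line of the TCP; attitude=None keeps the orientation; max_speed is the mean speed in m/s.
- manip.move_j(angles): joint-space move.
- manip.set_gripper(opening, effort=None): opening from 0.0 (shut) to 1.0 (fully open); effort is the grip in N (None keeps the last); returns when the fingers have stopped.
- manip.dwell(seconds).
- manip.inverse_kinematics(position, orientation): joint angles nearest the present ones, or None.
- manip.grab_frame(name): name is "side" or "top"; returns (picture, depth): 420x560x3 uint8, red, green, blue; 420x560 float32, m along the optical axis (not along the pixel's ray), 0 where there is no reading.
- manip.get_calibration(name): a dict with "camera_matrix" (3x3 intrinsics, pixels), "k1" (the pictures are not rectified: a ray, as slopes to the right and down, at radius r is drawn at 1 + k1 r^2 times it, then the intrinsics apply), "R" (3x3) and "t" (3): a world point X has camera coordinates R X + t. Camera axes: x right, y down, z forward; pixel columns grow to the right and rows downward; lengths in m; the calibration is good to about 2 mm. A picture is of the moment at which its call begins. get_calibration takes no time and is no camera call.
A pose or a line that the arm cannot do raises manip.Unreachable and nothing moves.
- manip.sign_off(): hands the job in, once; it reports no verdict.
Trained networks look in the newest picture that a camera, given by its name, has taken for a name from the list of things; names that differ only in an ending like _2 or _b are one class to them, and where a whole thing is asked for, a point or a joint stands for the part that bears it (a point fixed in the world has none). Each returns a list of dicts, best first, with "confidence" (0 to 1); they miss things now and then, are a little off and sometimes report something else, mostly with a low value. They report only what shows in the picture. A call takes as long as a camera call.
- manip.look_for(camera, name): "at" ([x, y, z] in m, in world coordinates, good to about 4 mm: the middle of the surface that is visible of it).
Readings, each from a call of its own:
- manip.current_time(): time.
- manip.current_qpos(): joint angles.
- manip.current_joint_vel(): joint speeds.
- manip.current_joint_torque(): joint torques, N m.
- manip.current_ee_pos(): TCP position.
- manip.current_tcp_rot(): TCP orientation.
- manip.current_force(): force on the tool from outside, world axes, zero at the start.
- manip.current_ft_torque(): the same for the moment, N m.
- manip.current_grip_width(): opening from 0.0 (shut) to 1.0 (fully open).
Only numpy, scipy, OpenCV 4.12 (cv2) and the standard library are available. Lean on these libraries where they do the work, as an engineer would, in place of code of your own. Each camera call takes 0.05 s, during which the arm holds its last target. There are 200 camera calls.

## Working session

There is one attempt and no reset: what is moved stays moved. The work goes in short steps, each a Python script; the robot and the scene stay as the last script left them, time stands still between calls to the robot, and variables do not carry over. Pictures are saved under pics/ and viewed, about 12 in all and at most 16, crops included, and the job is handed in when it is done.

```bash
mkdir -p pics; ls
cat > h.py <<'E'
import numpy as np, cv2
from bench import manip as m
def snap(cam,fn=None):
    im,d=m.grab_frame(cam)
    if fn: cv2.imwrite('pics/'+fn,cv2.cvtColor(im,cv2.COLOR_RGB2BGR))
    return im,d
def cloud(cam,d):
    c=m.get_calibration(cam);K=np.array(c['camera_matrix'],float);R=np.array(c['R']);t=np.array(c['t'])
    h,w=d.shape;u,v=np.meshgrid(np.arange(w),np.arange(h))
    a=(u-K[0,2])/K[0,0];b=(v-K[1,2])/K[1,1];x,y=a.copy(),b.copy()
    for _ in range(10):
        s=1+c['k1']*(x*x+y*y);x,y=a/s,b/s
    P=np.stack([x*d,y*d,d],-1)
    P=(P-t)@R
    P[d<=0]=np.nan
    return P
E
python3 - <<'E'
from h import *
for c in('side','top'):
    im,d=snap(c,c+'1.png'); np.savez(c+'1.npz',im=im,d=d)
    cal=m.get_calibration(c); print(c,-np.array(cal['R']).T@cal['t'],cal['camera_matrix'],cal['k1'])
for c,n in [('top','carousel'),('top','rotor'),('top','lever_grip'),('top','fresh1'),('top','spent1'),('top','discard_tray'),('side','fresh1'),('side','lever_grip'),('side','spent1'),('top','tip_box'),('top','wash_bottle'),('top','tube_rack')]:
    print(c,n,[(np.round(r['at'],3).tolist(),round(r['confidence'],2)) for r in m.look_for(c,n)])
print(m.current_time())
E
```

```text
pics
side [ 0.02415635 -0.60993786  1.02609161] [[500.16339849   0.         284.97763152]
 [  0.         500.16339849 202.14983992]
 [  0.           0.           1.        ]] -0.038683556004877516
top [ 0.27789189 -0.01098927  1.27589374] [[412.78322711   0.         286.49990912]
 [  0.         412.78322711 210.14496869]
 [  0.           0.           1.        ]] -0.11614737313770149
top carousel [([0.628, -0.167, 0.103], 0.74)]
top rotor [([0.516, -0.182, 0.06], 0.88)]
top lever_grip [([0.514, -0.332, 0.082], 0.47)]
top fresh1 [([0.416, 0.278, 0.03], 0.8), ([0.438, 0.216, 0.028], 0.64)]
top spent1 [([0.576, 0.41, 0.057], 0.34)]
top discard_tray [([0.633, 0.111, 0.004], 0.97)]
side fresh1 [([0.408, 0.268, 0.027], 0.89), ([0.438, 0.212, 0.027], 0.7), ([0.516, -0.166, 0.061], 0.62)]
side lever_grip [([0.515, -0.336, 0.042], 0.76)]
side spent1 [([0.725, 0.254, 0.08], 0.2)]
top tip_box [([0.575, 0.409, 0.055], 0.8), ([0.607, -0.493, 0.033], 0.43)]
top wash_bottle [([0.726, 0.263, 0.096], 0.92), ([0.607, -0.493, 0.032], 0.66)]
top tube_rack [([0.603, -0.492, 0.029], 0.85)]
0.7
```

View pics/top1.png

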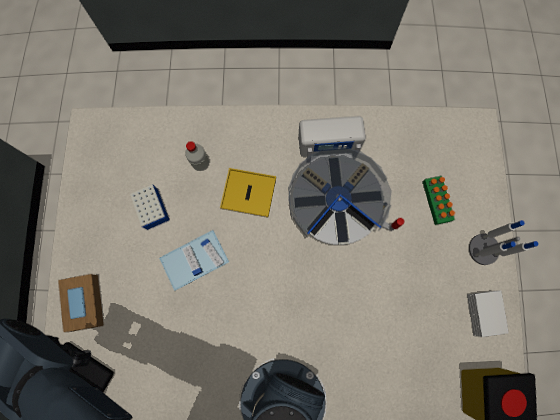

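View pics/side1.png

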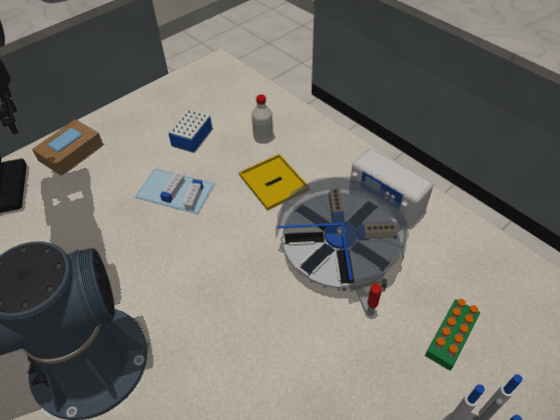

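Top view: carousel axis near (340,198) with the opening facing down. Spent cartridges show through the roof at about (315,178) and (358,175), i.e. bays 5 and 3. There are two fresh on the pad at (193,260) and (213,248), the tray is at (248,192) and the lever is at (398,223). Next I'll zoom in and fit the geometry.

Run:
```python
from h import *
T=np.load('top1.npz');im,d=T['im'],T['d'];P=cloud('top',d)
cv2.imwrite('pics/zoomc.png',cv2.cvtColor(cv2.resize(im[140:255,280:415],None,fx=5.5,fy=5,interpolation=cv2.INTER_CUBIC),cv2.COLOR_RGB2BGR))
cv2.imwrite('pics/zoomf.png',cv2.cvtColor(cv2.resize(im[160:295,155:285],None,fx=5,fy=4.4,interpolation=cv2.INTER_CUBIC),cv2.COLOR_RGB2BGR))
from scipy.optimize import least_squares
for cam in('top','side'):
    T=np.load(cam+'1.npz');im,d=T['im'],T['d'];P=cloud(cam,d)
    hsv=cv2.cvtColor(im,cv2.COLOR_RGB2HSV).astype(int)
    X=P.reshape(-1,3);near=np.hypot(X[:,0]-.62,X[:,1]+.165)<.2
    h,e=np.histogram(X[near,2],np.arange(-.01,.13,.004));print(cam,[(round(a,3),int(b)) for a,b in zip(e,h) if b>20])
    # roof mask circle
    rm=near&(np.abs(X[:,2]-.104)<.004)&(X[:,0]<.76)
    mask=rm.reshape(d.shape).astype(np.uint8)
    mask=cv2.morphologyEx(mask,cv2.MORPH_OPEN,np.ones((3,3)))
    cs,_=cv2.findContours(mask,cv2.RETR_EXTERNAL,cv2.CHAIN_APPROX_NONE)
    c=max(cs,key=len)[:,0]
    Q=P[c[:,1],c[:,0],:2]
    f=least_squares(lambda p:np.hypot(Q[:,0]-p[0],Q[:,1]-p[1])-.154,[.62,-.165],loss='soft_l1',f_scale=.002)
    print('roof',f.x,len(Q),np.median(np.abs(f.fun)), 'z',np.median(X[rm,2]))
    # red handle
    r=((hsv[...,0]<8)|(hsv[...,0]>172))&(hsv[...,1]>150)&(np.abs(P[...,0]-.51)<.06)&(np.abs(P[...,1]+.335)<.06)
    Y=P[r];print('red',len(Y),np.nanmedian(Y,0),np.nanmin(Y,0),np.nanmax(Y,0))
    top=Y[Y[:,2]>.116];print('redtop',len(top),top.mean(0) if len(top) else 0)
```

```text
top [(np.float64(-0.01), 50), (np.float64(-0.006), 759), (np.float64(-0.002), 1844), (np.float64(0.002), 548), (np.float64(0.006), 36), (np.float64(0.014), 29), (np.float64(0.018), 26), (np.float64(0.046), 23), (np.float64(0.05), 319), (np.float64(0.054), 926), (np.float64(0.058), 387), (np.float64(0.062), 91), (np.float64(0.066), 99), (np.float64(0.07), 79), (np.float64(0.074), 34), (np.float64(0.078), 38), (np.float64(0.082), 33), (np.float64(0.086), 36), (np.float64(0.09), 52), (np.float64(0.094), 106), (np.float64(0.098), 1438), (np.float64(0.102), 3653), (np.float64(0.106), 1012), (np.float64(0.11), 195), (np.float64(0.114), 426), (np.float64(0.118), 411), (np.float64(0.122), 36)]
roof [ 0.5866192  -0.16527389] 689 0.016006578094177604 z 0.10369550236931355
red 83 [ 0.51461984 -0.33359963  0.1149703 ] [ 0.50536963 -0.34800417  0.05907544] [ 0.52694768 -0.32680837  0.12366334]
redtop 41 [ 0.51694794 -0.33836066  0.11980582]
side [(np.float64(-0.006), 50), (np.float64(-0.002), 1666), (np.float64(0.002), 3151), (np.float64(0.006), 350), (np.float64(0.018), 70), (np.float64(0.022), 106), (np.float64(0.026), 23), (np.float64(0.038), 25), (np.float64(0.042), 23), (np.float64(0.046), 27), (np.float64(0.05), 85), (np.float64(0.054), 921), (np.float64(0.058), 1548), (np.float64(0.062), 403), (np.float64(0.066), 145), (np.float64(0.07), 265), (np.float64(0.074), 96), (np.float64(0.078), 66), (np.float64(0.082), 81), (np.float64(0.086), 90), (np.float64(0.09), 76), (np.float64(0.094), 103), (np.float64(0.098), 195), (np.float64(0.102), 3174), (np.float64(0.106), 4654), (np.float64(0.11), 369), (np.float64(0.114), 275), (np.float64(0.118), 724), (np.float64(0.122), 249)]
roof [ 0.49265788 -0.11581781] 415 0.016320989948454823 z 0.10598451705927656
red 228 [ 0.51282119 -0.34386057  0.10652697] [ 0.50614361 -0.35197977  0.05779179] [ 0.52988692 -0.33003912  0.12697056]
redtop 89 [ 0.51836669 -0.34069943  0.12239358]
```

View pics/zoomc.png

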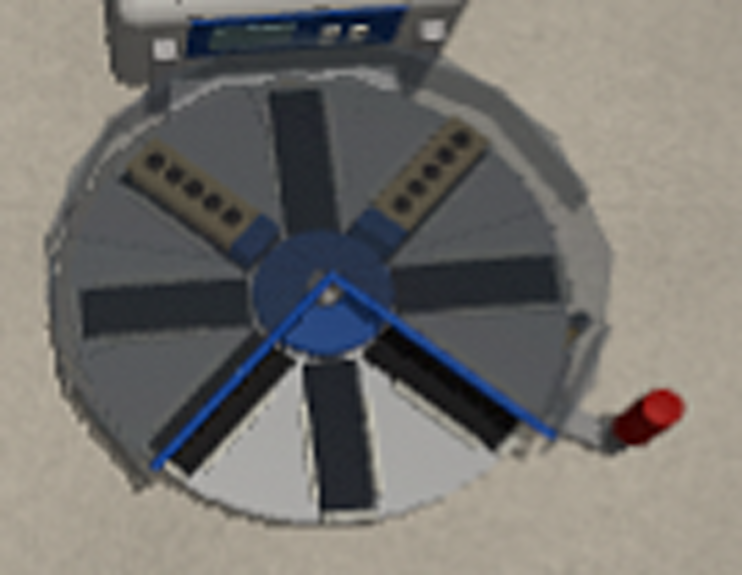

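View pics/zoomf.png

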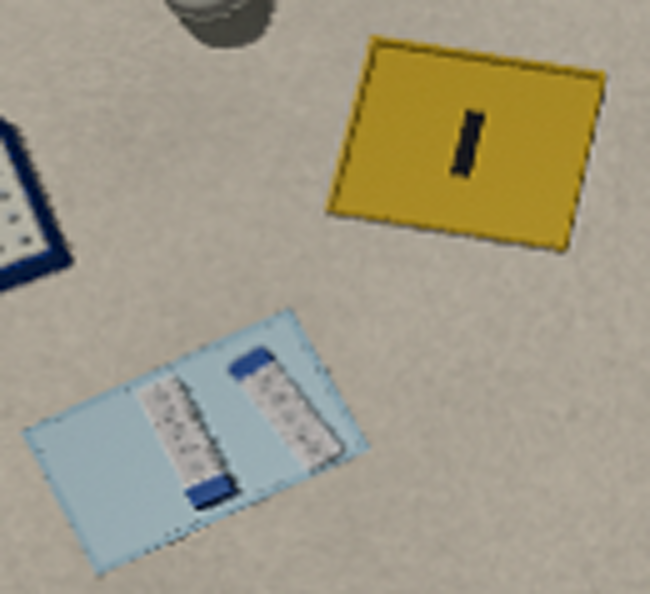

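The zoom confirms the blue ends face the hub on both spent cartridges (bays 3 and 5). The blue ends of the fresh ones are at zoom pixels (210,490) and (252,360), so they point in opposite directions. The tray is empty. Next I'll fit precise poses using rays cut at known heights.

```bash
cat >> h.py <<'E'
def plane(cam,uv,z):
    c=m.get_calibration(cam);K=np.array(c['camera_matrix'],float);R=np.array(c['R']);t=np.array(c['t'])
    uv=np.asarray(uv,float);a=(uv[:,0]-K[0,2])/K[0,0];b=(uv[:,1]-K[1,2])/K[1,1];x,y=a.copy(),b.copy()
    for _ in range(10):
        s=1+c['k1']*(x*x+y*y);x,y=a/s,b/s
    D=np.stack([x,y,np.ones_like(x)],-1)@R;o=-R.T@t
    return (o+D*((z-o[2])/D[:,2])[:,None])[:,:2]
def blobs(mask,minpx):
    n,l,s,_=cv2.connectedComponentsWithStats(mask.astype(np.uint8))
    return [np.argwhere(l==i)[:,::-1] for i in range(1,n) if s[i,4]>=minpx]
def rect(Q):
    "centre,(long,short),angle of long axis from min area rect (m)"
    (c,(w,h),a)=cv2.minAreaRect((np.asarray(Q)*1000).astype(np.float32))
    if w<h: w,h,a=h,w,a+90
    return np.array(c)/1000,(w,h),(np.deg2rad(a)+np.pi/2)%np.pi-np.pi/2
E
python3 - <<'E'
from h import *
for cam in('top','side'):
    T=np.load(cam+'1.npz');im,d=T['im'],T['d'];h,w=d.shape
    hsv=cv2.cvtColor(im,cv2.COLOR_RGB2HSV).astype(int)
    u,v=np.meshgrid(np.arange(w),np.arange(h));uv=np.stack([u,v],-1).reshape(-1,2)
    W=plane(cam,uv,.056).reshape(h,w,2)
    rr=np.hypot(W[...,0]-.617,W[...,1]+.17)
    for b in blobs((hsv[...,2]<72)&(rr<.16),60):
        Q=W[b[:,1],b[:,0]];c,s,a=rect(Q);print(cam,'dark',len(b),np.round(c,4),np.round(s,0),round(np.rad2deg(a),1),'mean',np.round(Q.mean(0),4))
    W2=plane(cam,uv,.070).reshape(h,w,2)
    bl=(hsv[...,0]>105)&(hsv[...,0]<125)&(hsv[...,1]>110)&(rr<.16)
    for b in blobs(bl,30):
        print(cam,'blue',len(b),np.round(W2[b[:,1],b[:,0]].mean(0),4),np.median(im[b[:,1],b[:,0]],0))
    W3=plane(cam,uv,.028).reshape(h,w,2);pad=np.hypot(W3[...,0]-.425,W3[...,1]-.245)<.15
    for nm,mk in [('padblue',(hsv[...,0]>105)&(hsv[...,0]<125)&(hsv[...,1]>150)&pad),('white',(hsv[...,1]<30)&(hsv[...,2]>140)&pad)]:
        for b in blobs(mk,15):
            Q=W3[b[:,1],b[:,0]];c,s,a=rect(Q);print(cam,nm,len(b),np.round(c,4),np.round(s,0),round(np.rad2deg(a),1))
    W4=plane(cam,uv,.014).reshape(h,w,2)
    yl=(hsv[...,0]>18)&(hsv[...,0]<32)&(hsv[...,1]>170)&(np.hypot(W4[...,0]-.633,W4[...,1]-.111)<.15)
    for b in blobs(yl,300):
        c,s,a=rect(W4[b[:,1],b[:,0]]);print(cam,'tray',c,s,np.rad2deg(a))
E
```

```text
top dark 301 [ 0.7573 -0.1671] [145.  40.] 85.7 mean [ 0.7583 -0.1651]
top dark 301 [ 0.6866 -0.1611] [95. 32.] 4.6 mean [ 0.6863 -0.161 ]
top dark 63 [ 0.6696 -0.0981] [67. 12.] 48.6 mean [ 0.6699 -0.0977]
top dark 383 [ 0.627  -0.2449] [104.  97.] 26.6 mean [ 0.6164 -0.2473]
top dark 495 [ 0.5866 -0.0842] [163. 106.] -18.8 mean [ 0.5933 -0.09  ]
top dark 255 [ 0.5538 -0.2208] [125.  25.] 49.9 mean [ 0.5475 -0.2303]
top dark 151 [ 0.5317 -0.1188] [97. 15.] -40.4 mean [ 0.5304 -0.1179]
top dark 294 [ 0.5159 -0.1753] [94. 29.] 5.6 mean [ 0.5148 -0.1756]
top blue 39 [ 0.6325 -0.1302] [39. 51. 75.]
top blue 675 [ 0.5859 -0.173 ] [38. 53. 79.]
top padblue 25 [0.4711 0.24  ] [26.  9.] -58.2
top padblue 37 [0.3803 0.2602] [24. 14.] -62.8
top white 26 [0.4979 0.2419] [59.  3.] -62.6
top white 206 [0.4338 0.2142] [75. 29.] 36.2
top white 196 [0.4232 0.283 ] [75. 26.] 26.6
top white 23 [0.4324 0.1757] [62. 19.] 7.9
top white 48 [0.3732 0.355 ] [112.   4.] 28.1
top tray [0.63499768 0.11128504] (153.88343811035156, 134.7596435546875) 79.55748748779297
side dark 108 [ 0.7688 -0.1598] [102.  14.]
[... 243 characters left out ...]
de dark 407 [ 0.6122 -0.2544] [92. 32.] -85.5 mean [ 0.613  -0.2544]
side dark 391 [ 0.5176 -0.1732] [90. 30.] 5.2 mean [ 0.5173 -0.1736]
side dark 328 [ 0.5499 -0.2333] [94. 30.] 50.4 mean [ 0.5465 -0.2336]
side dark 65 [ 0.5422 -0.2954] [61. 12.] -26.6 mean [ 0.5365 -0.2929]
side blue 934 [ 0.5894 -0.166 ] [ 37.  60. 104.]
side blue 57 [ 0.6433 -0.198 ] [43. 58. 82.]
side padblue 28 [0.4756 0.2347] [36. 15.] -84.4
side padblue 79 [0.3806 0.2546] [35. 24.] 55.4
side white 3085 [0.4245 0.2442] [298. 295.] -43.6
side white 15 [0.5102 0.3423] [20. 10.] -12.2
side white 200 [0.4358 0.2156] [75. 27.] 35.9
side tray [0.63686127 0.10877596] (160.13461303710938, 137.2080841064453) 79.32332611083986
```

```bash
cat >> h.py <<'E'
OPEN=np.array([.5167,-.1744]); YC=np.deg2rad(4.9)   # opening centre, carousel +x yaw
AX=OPEN+.087*np.array([np.cos(YC),np.sin(YC)])
def rot(th):
    c,s=np.cos(th),np.sin(th); return np.array([[0,-s,c],[0,c,s],[-1,0,0]],float)
def go(xy,z,th): m.move_ptp([xy[0],xy[1],z],rot(th))
def lin(xy,z,v=.15,th=None): m.move_l([xy[0],xy[1],z],None if th is None else rot(th),v)
def F(): return np.array([m.current_force() for _ in range(5)]).mean(0)
def pick(xy,zu,th,up=.20,op=.5):
    go(xy,up,th); m.set_gripper(op,60); lin(xy,zu+.03,.25); f0=F(); lin(xy,zu+.009,.05); print('down dF',np.round(F()-f0,1))
    m.set_gripper(0,60); print('w mm',m.current_grip_width()*85)
    lin(xy,up,.2); m.set_gripper(0,60); print('lift w',m.current_grip_width()*85,'F',np.round(F()-f0,1))
def place(xy,zu,th,up=.20,h=.009,lim=4,dz=.002):
    "zu = height the underside shall rest on; returns height of underside where contact came"
    go(xy,up,th); lin(xy,zu+h+.012,.2); m.dwell(.3); f0=F(); z=zu+.012
    while z>zu-.0025:
        z-=dz; lin(xy,z+h,.03); f=F()-f0
        if f[2]>lim: break
    print('contact under z',round(z,4),'dF',np.round(f,1)); return z
def release(xy,up=.20,w=.45):
    m.set_gripper(w); 
    p=m.current_ee_pos(); lin(p[:2],up,.2)
E
python3 - <<'E'
from h import *
d2=np.deg2rad
for nm,xy,z,ths in [('F1',(.4166,.2795),.2,(27,207)),('F2',(.4405,.219),.2,(36,216)),('bay',OPEN,.2,(5,185)),('tray',(.636,.11),.2,(-10.5,169.5)),('lev',(.5175,-.339),.15,(245,65))]:
    for t in ths:
        q=m.inverse_kinematics([xy[0],xy[1],z],rot(d2(t))); print(nm,t,None if q is None else np.round(q,2))
print(np.round(m.current_tcp_rot(),2),m.current_force())
E
```

```text
F1 27 [ 0.5   0.3   1.81 -0.    1.03 -1.54]
F1 207 [ 0.5   0.3   1.81 -0.    1.03  1.6 ]
F2 36 [ 0.37  0.28  1.83 -0.    1.03 -1.83]
F2 216 [ 0.37  0.28  1.83 -0.    1.03  1.31]
bay 5 [-0.41  0.38  1.7  -0.    1.07 -2.07]
bay 185 [-0.41  0.38  1.7  -0.    1.07  1.07]
tray -10.5 [ 0.1   0.55  1.42 -0.    1.17 -1.29]
tray 169.5 [ 0.1   0.55  1.42 -0.    1.17  1.85]
lev 245 [-0.66  0.56  1.54 -0.    1.04 -0.22]
lev 65 None
[[-0.    0.31  0.95]
 [ 0.    0.95 -0.31]
 [-1.    0.   -0.  ]] [ 0.38624541 -0.66309732 -0.38481281]
```

Run:
```python
from h import *
d2=np.deg2rad
pick((.4405,.219),.002,d2(216.2))
snap('side','s2.png'); snap('top','t2.png'); print(m.current_time())
```

```text
down dF [ 0.6 -0.4 -0.6]
w mm 24.30063574777826
lift w 24.543271375613596 F [ 0.8 -0.9 -0.8]
5.8
```

Run:
```python
import cv2,numpy as np
a=cv2.imread('pics/s2.png')[90:290,100:330];b=cv2.imread('pics/t2.png')[190:310,140:290]
cv2.imwrite('pics/v2.png',np.hstack([cv2.resize(a,(460,400)),cv2.resize(b,(340,400))]))
```

```text
(no output)
```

View pics/v2.png

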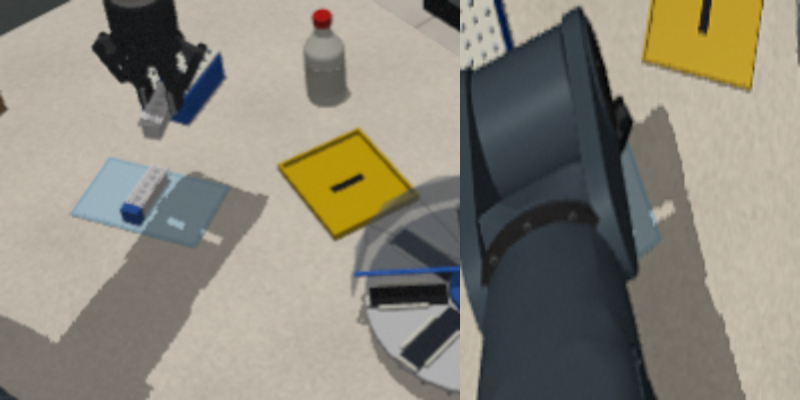

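The fresh cartridge is held level, with its blue end at view (205,90). Now I'll hover over the bay and measure its offset in the hand.

```bash
cat >> h.py <<'E'
def inhand(xy,zt,th,cam='side',fn=None):
    "extents of the held cartridge in tool axes; zt=TCP z"
    im,d=snap(cam,fn);P=cloud(cam,d)
    D=P-np.array([xy[0],xy[1],0]);c,s=np.cos(th),np.sin(th)
    a=D[...,0]*c+D[...,1]*s;b=-D[...,0]*s+D[...,1]*c
    k=(abs(a)<.08)&(abs(b)<.03)&(P[...,2]>zt-.013)&(P[...,2]<zt+.012)
    hsv=cv2.cvtColor(im,cv2.COLOR_RGB2HSV)
    bl=k&(hsv[...,0]>105)&(hsv[...,0]<125)&(hsv[...,1]>150)
    print(cam,'n',k.sum(),'along',np.round(np.percentile(a[k],[1,3,97,99]),4),'across',np.round(np.percentile(b[k],[3,97]),4))
    if bl.sum()>5: print(' blue',bl.sum(),np.round(np.percentile(a[bl],[2,98]),4),np.round(np.percentile(b[bl],[2,98]),4))
E
python3 - <<'E'
from h import *
th=np.deg2rad(184.9)
go(OPEN,.18,th); print(np.round(m.current_ee_pos(),4))
inhand(OPEN,.18,th,'side','s3.png'); inhand(OPEN,.18,th,'top')
a=cv2.imread('pics/s3.png')[100:320,230:430];cv2.imwrite('pics/v3.png',cv2.resize(a,(500,550)))
E
```

```text
[ 0.5169 -0.1735  0.1801]
side n 102 along [-0.0043  0.0032  0.0445  0.045 ] across [-0.0104  0.0193]Traceback (most recent call last):
  File "<stdin>", line 4, in <module>
  File "h.py", line 61, in inhand
    print(cam,'n',k.sum(),'along',np.round(np.percentile(a[k],[1,3,97,99]),4),'across',np.round(np.percentile(b[k],[3,97]),4))
                                           ~~~~~~~~~~~~~^^^^^^^^^^^^^^^^^^
    return _quantile_unchecked(
        a, q, axis, out, overwrite_input, method, keepdims, weights)
    return _ureduce(a,
                    func=_quantile_ureduce_func,
    ...<5 lines>...
                    overwrite_input=overwrite_input,
                    method=method)
    r = func(a, **kwargs)
    result = _quantile(arr,
                       quantiles=q,
    ...<2 lines>...
                       out=out,
                       weights=wgt)
    slices_having_nans = np.isnan(arr[-1, ...])
                                  ~~~^^^^^^^^^
IndexError: index -1 is out of bounds for axis 0 with size 0
```

Run:
```python
from h import *
th=np.deg2rad(184.9)
m.dwell(.3);print(np.round(m.current_ee_pos(),4))
z=place(OPEN,.056,th); print(np.round(m.current_ee_pos(),4))
```

```text
[ 0.5168 -0.1741  0.18  ]
contact under z 0.056 dF [-1.4 -0.5  5.8]
[ 0.5169 -0.1745  0.0654]
```

```bash
cat >> h.py <<'E'
def strip(cam,fn=None,xy0=OPEN,z=.082):
    "pose of cartridge lying with top at z near xy0, by white/tan+blue mask rect on the z plane"
    im,d=snap(cam,fn);P=cloud(cam,d)
    k=(np.hypot(P[...,0]-xy0[0],P[...,1]-xy0[1])<.06)&(abs(P[...,2]-z)<.007)
    b=max(blobs(k,5),key=len);Q=plane(cam,b,z);c,s,a=rect(Q)
    print(cam,'rect',np.round(c,4),np.round(s,0),round(np.rad2deg(a),1),'z',np.nanmedian(P[b[:,1],b[:,0],2]))
E
python3 - <<'E'
from h import *
m.set_gripper(.45); lin(OPEN,.2,.2)
# move off towards lever hover
LV=np.array([.5175,-.339]); go(LV,.20,np.deg2rad(245))
strip('side','s4.png');strip('top','t4.png')
T=cv2.imread('pics/t4.png')[150:260,285:410];S=cv2.imread('pics/s4.png')[160:340,260:420]
cv2.imwrite('pics/v4.png',np.hstack([cv2.resize(S,(400,450)),cv2.resize(T,(400,352*450//352))])); print(m.current_time())
E
```

```text
side rect [ 0.5156 -0.1747] [93. 29.] 4.1 z 0.08434858091089596
top rect [ 0.5139 -0.1739] [91. 26.] 4.8 z 0.08148756052854682
12.8917
```

View pics/v4.png

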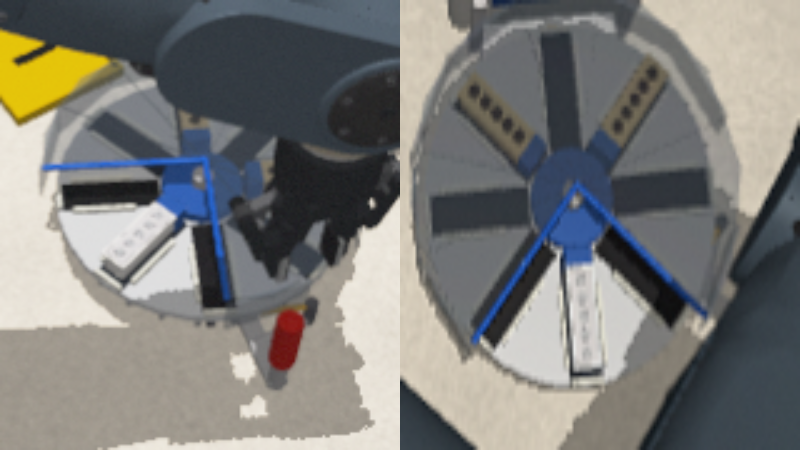

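The fresh cartridge is seated in bay 0 between the rails with its blue end to the hub, top at 82 mm, about 2 mm from my bay centre. The red lever (view (288,340)) is about mid-stroke, so I'll grip it and find both stops by force.

```bash
cat >> h.py <<'E'
R0=YC+np.pi+1.20           # handle direction at rest
ZL=.085
def hp(q,r=.19): a=R0-q; return AX+r*np.array([np.cos(a),np.sin(a)])
def tang(q): a=R0-q; return np.array([np.sin(a),-np.cos(a)])  # direction of growing q
def lq():
    p=m.current_ee_pos()[:2]-AX; return R0-np.arctan2(p[1],p[0])%(2*np.pi), np.hypot(*p)
def lth(q): return R0-q
E
python3 - <<'E'
from h import *
v=np.array([.5175,-.339])-AX; q=R0-np.arctan2(v[1],v[0])%(2*np.pi); print('q est',q,np.hypot(*v))
go(hp(q),.16,lth(.18)); m.set_gripper(.6,25); f0=F(); lin(hp(q),ZL,.1); print(np.round(F()-f0,1))
m.set_gripper(0,25); print('w',m.current_grip_width()*85,'F',np.round(F()-f0,1))
for i in range(40):
    q-=.012; lin(hp(q),ZL,.05); f=F()-f0; ft=f[:2]@tang(q)
    if i%4==0 or abs(ft)>8: print(round(q,3),'ft',round(ft,1),'actual',np.round(lq(),4))
    if abs(ft)>8: break
E
```

```text
q est 0.17775096164907556 0.19227710102920134
[ 0.2 -0.  -0.8]
w 23.042315971708 F [-0.7  0.8  5.3]
0.166 ft 0.8 actual [0.1636 0.19  ]
0.118 ft 2.1 actual [0.1163 0.1904]
0.07 ft 0.7 actual [0.0676 0.1901]
0.022 ft -0.6 actual [0.0194 0.1903]
-0.002 ft 19.6 actual [0.0112 0.1903]
```

Run:
```python
from h import *
f0=np.zeros(3)
for q in [.01,.1,.2,.28,.32,.345,.352,.359,.366,.373,.38,.387]:
    lin(hp(q),ZL,.08); f=F(); ft=f[:2]@tang(q); fr=f[:2]@(hp(q)-AX)/.19
    print(round(q,3),'ft',round(ft,1),'fr',round(fr,1),'fz',round(f[2],1),'actual',np.round(lq(),4))
    if abs(ft)>30: break
```

```text
0.01 ft 3.5 fr 2.4 fz 7.4 actual [0.0117 0.1904]
0.1 ft -7.9 fr 3.4 fz -1.0 actual [0.0941 0.1907]
0.2 ft 0.3 fr 6.7 fz 3.7 actual [0.1996 0.1908]
0.28 ft -0.8 fr 3.8 fz 3.9 actual [0.279  0.1904]
0.32 ft 0.0 fr 2.8 fz 6.6 actual [0.32   0.1901]
0.345 ft -7.0 fr 4.2 fz 2.1 actual [0.3394 0.1902]
0.352 ft -10.7 fr 5.1 fz -0.6 actual [0.3427 0.1903]
0.359 ft -12.3 fr 4.4 fz -0.9 actual [0.3488 0.1903]
0.366 ft -10.3 fr 5.4 fz -0.1 actual [0.3569 0.1904]
0.373 ft -8.7 fr 6.0 fz 0.9 actual [0.3648 0.1905]
0.38 ft -10.5 fr 6.7 fz -0.3 actual [0.3708 0.1906]
0.387 ft -18.3 fr 6.7 fz -5.7 actual [0.3709 0.1907]
```

```bash
cat >> h.py <<'E'
QA,QB=.004,.384
def back(v=.12):
    lin(hp(.19),ZL,v); lin(hp(QA),ZL,v)
def fwd(v=.10):
    lin(hp(.19),ZL,v); lin(hp(QB),ZL,v); f=F(); a=lq()[0]
    if a<.36: print('short stroke',a,f)
    return a,float(np.round(f[:2]@tang(QB),1))
def openview(fn):
    S,_=snap('side',fn+'s.png');T,_=snap('top',fn+'t.png')
    cv2.imwrite('pics/'+fn+'.png',cv2.cvtColor(np.hstack([cv2.resize(S[160:340,260:420],(400,450)),cv2.resize(T[150:260,285:410],(400,450))]),cv2.COLOR_RGB2BGR))
E
python3 - <<'E'
from h import *
for i in range(2):
    back(); a=lq()[0]; print(round(a,4),fwd())
back();print(lq(),m.current_grip_width()*85,m.current_time()); openview('v5')
E
```

```text
0.0115 (np.float64(0.3717127217166256), -17.5)
0.0114 (np.float64(0.3714222125143154), -19.7)
(np.float64(0.01135163824692409), np.float64(0.1899261974867365)) 23.323911018760715 26.5333
```

View pics/v5.png

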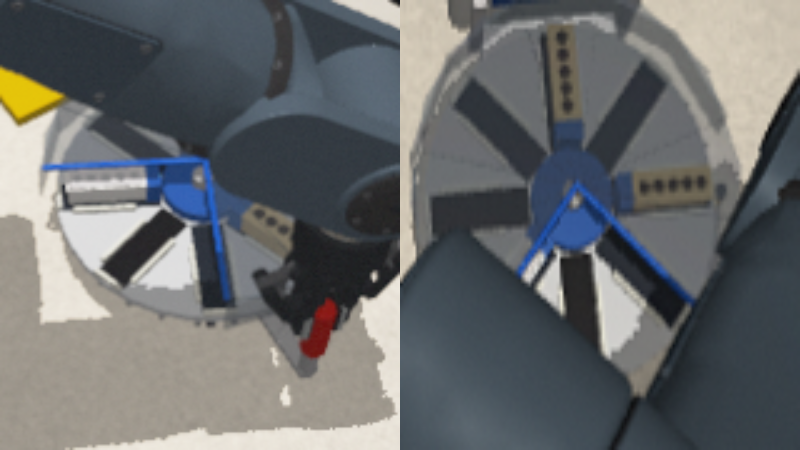

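The disc has turned exactly one bay: spent are now at right and top, fresh at lower left. Six more strokes bring bay 3 round.

```bash
cat >> h.py <<'E'
def strokes(n):
    print([fwd()+(back(),round(lq()[0],3))[1:] for _ in range(n)])
def leave():
    m.set_gripper(.6); lin(m.current_ee_pos()[:2],.18,.15)
E
python3 - <<'E'
from h import *
strokes(6); leave(); openview('v6'); strip('side'); strip('top'); print(m.current_time())
for c in('top',):
    for n in('fresh1','discard_tray'):print(n,[(np.round(r['at'],3).tolist(),round(r['confidence'],2)) for r in m.look_for(c,n)])
E
```

```text
[(np.float64(0.3718333397704763), -21.3, np.float64(0.011)), (np.float64(0.3719976878855418), -20.5, np.float64(0.011)), (np.float64(0.37193420275075884), -21.6, np.float64(0.011)), (np.float64(0.37147369595109847), -22.2, np.float64(0.011)), (np.float64(0.3719038578599383), -22.8, np.float64(0.011)), (np.float64(0.37178257418755223), -22.5, np.float64(0.011))]
side rect [ 0.5143 -0.1753] [94. 30.] 6.1 z 0.08396359627854241
top rect [ 0.5126 -0.1732] [90. 26.] 5.3 z 0.08156623529196834
39.5
fresh1 [([0.516, -0.182, 0.06], 0.48)]
discard_tray [([0.634, 0.112, 0.005], 0.8)]
```

View pics/v6.png

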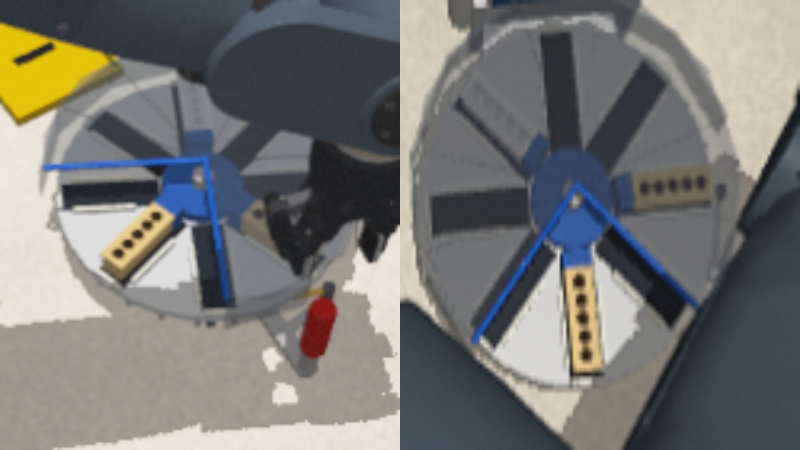

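```bash
cat >> h.py <<'E'
def tray(cams=('top','side')):
    r=[]
    for cam in cams:
        im,d=snap(cam);h,w=d.shape;hsv=cv2.cvtColor(im,cv2.COLOR_RGB2HSV)
        u,v=np.meshgrid(np.arange(w),np.arange(h));W=plane(cam,np.stack([u,v],-1).reshape(-1,2),.014).reshape(h,w,2)
        k=(hsv[...,0]>18)&(hsv[...,0]<32)&(hsv[...,1]>170)&(np.hypot(W[...,0]-.633,W[...,1]-.111)<.2)
        bs=blobs(k,60)
        if bs:
            b=np.vstack(bs); c,s,a=rect(W[b[:,1],b[:,0]]); print(cam,'tray',np.round(c,4),np.round(s,0),round(np.rad2deg(a),1)); r.append((c,s,a))
    return r
E
python3 - <<'E'
from h import *
pick(np.array([.5150,-.1745]),.056,np.deg2rad(185.2),up=.18)
tray(); print(m.current_time())
E
```

```text
down dF [-0.3  1.2 -1.5]
w mm 24.41076911224023
lift w 25.148645913009016 F [-0.5 -0.3 -1.8]
top tray [0.635  0.1113] [154. 135.] 79.5
side tray [0.6367 0.1085] [160. 137.] 79.0
43.4083
```

```bash
cat >> h.py <<'E'
def trayplace(c,a,side,off=.0):
    "a=angle of tray y axis; tool yaw a+90deg"
    y=np.array([np.cos(a),np.sin(a)]); p=c+side*.032*y; th=a+np.pi/2
    z=place(p,.004,th,up=.15); m.set_gripper(.42); lin(p,.15,.2)
    return p
E
python3 - <<'E'
from h import *
p=trayplace(np.array([.6357,.110]),np.deg2rad(79.4),+1); print(p)
strip2=lambda cam:strip(cam,None,p,.030)
go((.50,.0),.25,np.deg2rad(185))
for c in('top','side'):
    strip2(c)
tray()
print(m.current_time())
for c in('top','side'):print([(np.round(r['at'],3).tolist(),round(r['confidence'],2)) for r in m.look_for(c,'fresh1')])
S,_=snap('side','s7.png');T,_=snap('top','t7.png')
cv2.imwrite('pics/v7.png',cv2.cvtColor(np.hstack([cv2.resize(S[130:230,120:320],(400,200)),cv2.resize(T[150:300,150:300],(400,400))[:200]*0+cv2.resize(T[150:300,150:300],(400,200))]),cv2.COLOR_RGB2BGR))
E
```

```text
contact under z 0.004 dF [-1.3 -0.6  5.7]
[0.64158644 0.14145393]
top rect [0.6391 0.1427] [91. 27.] -10.9 z 0.029244942257714797
side rect [0.6411 0.1397] [91. 35.] -11.3 z 0.03176332863237912
top tray [0.6431 0.1555] [135.  63.] -10.0
side tray [0.636  0.1096] [161. 137.] 79.6
49.4667
[([0.415, 0.276, 0.027], 0.74), ([0.605, -0.493, 0.032], 0.27)]
[([0.619, 0.099, 0.001], 0.71), ([0.408, 0.268, 0.027], 0.68)]
```

View pics/v7.png

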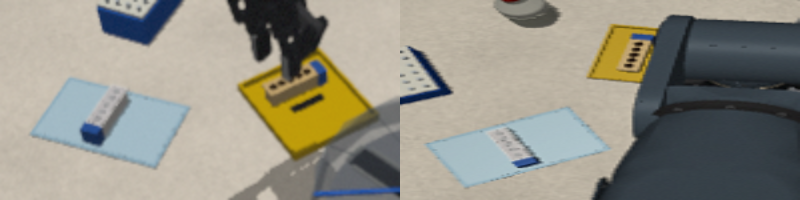

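Spent 1 lies flat in the tray and fresh F1 is still at its old place. Next I'll re-measure F1, pick it up, and set it in bay 3.

Run:
```python
from h import *
for c in('top','side'): strip(c,None,(.4166,.2795),.028)
pick(np.array([.4160,.2785]),.002,np.deg2rad(27))
B=np.array([.5160,-.1744]);th=np.deg2rad(184.9)
go(B,.18,th);m.dwell(.3); inhand(B,.18,th); print(m.current_time())
```

```text
top rect [0.4163 0.2782] [92. 27.] 26.6 z 0.02825851220136823
side rect [0.4168 0.2759] [98. 31.] 27.2 z 0.029727454650317987
down dF [-0.8  0.5 -1. ]
w mm 24.4586533742297
lift w 24.36035277617018 F [-0.9  0.  -2. ]
side n 91 along [0.0041 0.0048 0.0424 0.0427] across [-0.0082  0.0183]
58.0667
```

Run:
```python
from h import *
B=np.array([.5150,-.1745]);th=np.deg2rad(184.9)
z=place(B,.056,th,up=.18)
if z<.0575:
    m.set_gripper(.45); lin(B,.18,.2); go(hp(.011),.18,lth(.18)); strip('side'); strip('top'); print(m.current_time()); openview('v8')
```

```text
contact under z 0.056 dF [-1.5 -1.1  6.3]
side rect [ 0.5173 -0.1747] [94. 29.] 4.2 z 0.08422769763495849
top rect [ 0.5147 -0.1739] [90. 27.] 5.1 z 0.08165312190074867
63.0417
```

View pics/v8.png

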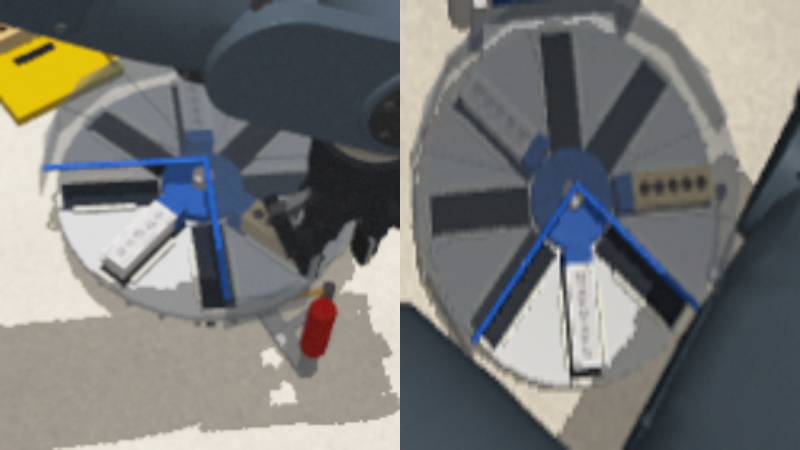

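The second fresh cartridge is seated flat in bay 3, with its blue end to the hub. Six strokes now bring bay 5 to the opening.

Run:
```python
from h import *
lin(hp(.011),.13,.15); m.set_gripper(.6,25); lin(hp(.011),ZL,.1); m.set_gripper(0,25); print('w',m.current_grip_width()*85)
strokes(6); leave(); strip('side'); strip('top'); 
S=np.array([.5150,-.1745]); pick(S,.056,np.deg2rad(185.2),up=.18)
tray(); print(m.current_time())
```

```text
w 23.564043208247384
[(np.float64(0.37070224270947527), -13.1, np.float64(0.011)), (np.float64(0.37096772097310104), -16.0, np.float64(0.012)), (np.float64(0.3712213911794553), -17.4, np.float64(0.012)), (np.float64(0.3711436773779937), -20.4, np.float64(0.011)), (np.float64(0.37118974659967297), -21.9, np.float64(0.012)), (np.float64(0.3715967442338881), -23.1, np.float64(0.011))]
side rect [ 0.5165 -0.1751] [99. 30.] 6.1 z 0.08381441795452532
top rect [ 0.5123 -0.1733] [90. 26.] 5.5 z 0.08135189393702641
down dF [-1.3 -0.5 -0.7]
w mm 24.24748215128055
lift w 24.55166627430506 F [-0.6 -0.9 -1.3]
top tray [0.635  0.1113] [154. 135.] 79.5
side tray [0.6367 0.1087] [160. 137.] 79.0
81.425
```

Run:
```python
from h import *
p=trayplace(np.array([.6357,.110]),np.deg2rad(79.4),-1)
go((.35,.30),.30,np.deg2rad(185)); m.dwell(.5)
tray()
for q in ((.6416,.1415),p):
    for c in('top','side'): strip(c,None,q,.030)
S,_=snap('side','s9.png');T,_=snap('top','t9.png')
cv2.imwrite('pics/v9.png',cv2.cvtColor(np.hstack([cv2.resize(S[140:340,220:420],(400,400)),cv2.resize(T[110:260,220:420],(400,400))]),cv2.COLOR_RGB2BGR))
for n in('tip_box','wash_bottle','tube_rack'):print(n,[(np.round(r['at'],3).tolist(),round(r['confidence'],2)) for r in m.look_for('top',n)][:1])
hsv=cv2.cvtColor(S,cv2.COLOR_RGB2HSV).astype(int);h,w=hsv.shape[:2]
u,v=np.meshgrid(np.arange(w),np.arange(h));W=plane('side',np.stack([u,v],-1).reshape(-1,2),.056).reshape(h,w,2)
for b in blobs((hsv[...,2]<72)&(np.hypot(W[...,0]-.517,W[...,1]+.174)<.06),100):
    c,s,a=rect(W[b[:,1],b[:,0]]);print('bay dark',len(b),np.round(c,4),np.round(s),np.rad2deg(a))
P=cloud('side',_ ) if 0 else None
print(m.current_time())
```

```text
contact under z 0.004 dF [-1.7 -1.   6.3]
top tray [0.635  0.1113] [154. 135.] 79.6
side tray [0.6364 0.1089] [160. 136.] 79.3
top rect [0.6392 0.1427] [90. 27.] -10.9 z 0.029739054256928306
side rect [0.6409 0.1397] [91. 36.] -12.2 z 0.03181125852343549
top rect [0.6273 0.0797] [90. 26.] -11.0 z 0.0293431365347259
side rect [0.6284 0.0777] [93. 33.] -10.6 z 0.03186189575130026
tip_box [([0.578, 0.412, 0.053], 0.56)]
wash_bottle [([0.722, 0.262, 0.096], 0.95)]
tube_rack [([0.602, -0.494, 0.029], 0.78)]
bay dark 394 [ 0.518  -0.1732] [91. 30.] 5.211317062377927
88.675
```

View pics/v9.png

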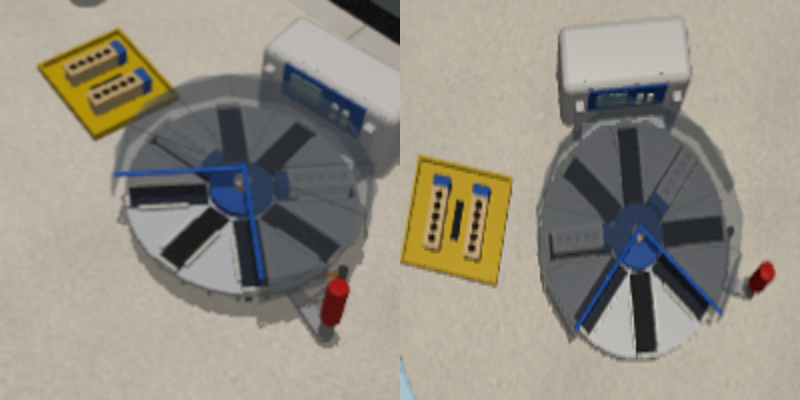

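Both spent cartridges lie in the tray, both fresh ones are under the cover, an empty bay is in the opening and the lever is at rest. Handing in.

```bash
python3 -c "
from h import *
m.sign_off()"
```

```text
the job is handed in; nothing more can be done
```

The changeover is finished and handed in at about 89 s of the 210 s allowed. `sign_off` reports no verdict, so these are my own last checks.

- **Fresh cartridges:** both are flat in their bays (0 and 3) with the blue end to the hub. Each touched down at the floor height of 56 mm and now sits under the cover, away from the opening. There were only two on the pad.
- **Spent cartridges:** the two present, from bays 3 and 5, lie flat in the tray. They are along it to about 2° and within a few millimetres of the two slots.
- **Carousel and lever:** I gave 15 full lever strokes, each run from stop to stop. Empty bay 5 is in the opening, measured about 2 mm from its centre. The lever was left against its rest stop, which I found by force, having started at about mid-stroke.
- **Bystanders:** the tip box, wash bottle and tube rack were each within about 4 mm of where they started. That is the detector's own accuracy.

**Disagreements:** the two cameras differ by 2–4 mm, and I averaged them. Where the cartridges ended up in the bays is therefore known only to about 3 mm, which is inside the 7 mm limit. No check failed, no grip slip showed, and neither the fresh cartridges nor the tray appeared to have been knocked aside.

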